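# Clean the polishing brush and fit it into the keyed hub

### The job

Take the polishing brush out of its stand by its wooden grip and comb the dust out of it in the tall metal pot: lower it until its tip is nearly on the pot's floor, draw it up by about 80 mm or more, and lower it nearly to the floor again. Then fit its keyed shank into the upright hub of the bench polisher: push lightly and turn it until the key slips into the keyway, and press on against the spring until the collar sits on the hub. Finish like that, without letting go: still holding the brush upright and pressed home, with the pot upright near its place and the felt bob, tape roll and jars left where they are.

Things in the scene. Friction and masses are not known exactly. Their poses are not given: they have to be found in the camera images.
- brush_grip (a point): Centre of the brush's wooden grip, a square bar 24 x 24 mm, 55 mm tall. Axes are those of the brush: z along it, up to the grip; the key points to -x; the grip's faces look along x and y. Rigid, 160 g, 140 mm long; this point is 112.5 mm above its tip. It starts upright in one of the stand's two holes, collar on the stand, its key facing the robot give or take 60 degrees.
- brush_collar (a point): Centre of the underside of the brush's steel collar (40 mm diameter, 6 mm thick), 34 mm above the tip; axes of the brush. Above the collar come grey bristles, 36 mm diameter and 39 mm long, then a neck of 6 mm, then the grip.
- brush_tip (a point): Lower end of the brush's steel shank, on the axis; axes of the brush. The shank is 34 mm long, 16 mm diameter, tapering to 10 mm over its lowest 6 mm. The key is 6 mm wide, sticks out to 13.5 mm from the axis and runs from 14 mm above the tip up to the collar: the lowest 14 mm are a round pilot that enters the hub at any angle.
- hub_mouth (a point): Centre of the hub's mouth in its flat top, 80 mm above the table. Steel hub, 43 mm diameter, fixed, does not turn. Axes: z up, -x towards the robot, motor box on the -y side. Bore 19 mm, with one keyway 9 mm wide reaching 15.5 mm from the axis; it points to -x give or take 26 degrees, new each time: see or feel for it. Key on the hub's face: collar 20 mm above the mouth; key in the keyway: collar goes down to 0.
- pin (a joint): Spring pin in the bore: how far it is pushed down, m (0 free, about 0.006 with the brush home, stop at 0.009). Its top, 28 mm below the mouth, meets the tip when the collar is 6 mm above the mouth; it pushes up with 5 N at first and 8 N with the brush home, and lifts the brush again when nothing presses on it.
- pot_floor (a point): Centre of the inner floor of the cleaning pot, an upright round aluminium pot of 0.8 kg standing loose on the table: 60 mm outer and 52 mm inner diameter, rim 115 mm above the table, inner floor 6 mm above the table. A fringe of soft bristles, which offers no resistance, lines the wall.
- stand: Fixed wooden block, origin under its centre, 75 mm (x) by 175 mm (y) by 45 mm tall, with two round holes of 33 mm diameter, 40 mm deep, at y = +43 and -43 mm: the brush stands in one, the felt bob in the other.
- felt_mid (a point): Middle of the felt bob, a bystander in the stand's other hole: the same kind of spindle with a smooth pale felt cone instead of bristles (this point is 70 mm above its tip); its grip ends 151 mm above the table.
- tape_mid (a point): Middle of a roll of blue tape lying flat, 64 mm diameter, 22 mm tall, a bystander.
- jars_mid (a point): Middle of a loose stack of clear bead jars, 54 mm diameter, 92 mm tall, a bystander beyond the pot.
- drive: The bench polisher, a fixed grey base 120 mm (x) by 200 mm (y), 32 mm tall. Origin on the table under the hub's axis; the base reaches from y = -140 to +60 mm, with a motor box 93 mm high at y = -136 to -74 mm. Axes as for the hub's mouth, turned at most 17 degrees.

How it is judged:
By the outcome, as a careful person would: the job done as asked, in the order asked, and still so for the second after the job is handed in, while the arm keeps its last pose, push and grip.
It also fails if it takes over 61 s, if anything falls off the work surface, if the arm or the gripper's body presses on something with over 40 N, if the wrist force passes 120 N, or if a joint passes its speed limit or range.

### The arm

A 7-joint arm with a two-finger parallel gripper is mounted at the origin on the work surface. World frame = base frame: x ahead of the robot, y to its left, z up, the work surface at z = 0. Lengths are in m, angles in rad, forces in N, time in s.
With the tool pointing down it reaches from about 0.4 to 0.85 m from the base axis. Payload 10.4 kg.
Tool frame: the origin (TCP) lies at the very end of the fingers, on their centre line; the grasp point (between the pads) lies 19 mm behind it; z points along the fingers, y is the line along which they close (so a half turn about z gives the same grasp; the last joint's range is limited). The gripper opens to 85 mm and grips with 20 to 120 N. Pads are 22 mm wide; open, the fingers measure 114 mm over their backs; the gripper's body (76 mm by 85 mm) begins 54 mm behind the grasp point. The pads swing forward as they close: fully open they stand 13 mm farther back than shut.
Start: joints at [1.095, 0.332, -0.065, 1.46, 0.022, 1.35, -0.088], TCP at [0.273, -0.562, 0.231] pointing down, gripper open.
Joint ranges: [-2.6, 2.6], [-0.5, 2.12], [-1.47, 1.34], [0.16, 2.42], [-1.27, 4.41], [0.06, 2.06], [-2.6, 2.6]. Speed limits (rad/s): [2.22, 2.22, 2.79, 2.79, 3.14, 3.14, 3.14].

### API

Orientations are given as a unit quaternion [x, y, z, w].
In Python, from workcell import * gives the robot as it stands.
- The arm moves only by the tool step_arm, never from a script. Its argument "commands" is one flat list of numbers, 7 for each row, row after row: the finger opening in mm, from 0 to 85.4, then the shift along the world's x, y, z as a fraction of full scale, then the turn, a rotation vector about the world's x, y, z as a fraction of full scale. A call has exactly 10 rows; each row is the pose to reach, as a shift and turn from the pose commanded when the call began, turning the shorter way round; what a row does not reach only later rows make up. Full scale, the value 1, is 0.6 m for a shift and pi rad for a turn. A row lasts 1/8 s, in which the tool goes at most 62.5 mm and 10.7 degrees, less where a joint would pass 70% of its speed; a pose out of reach is approached as far as the arm can. A call with a number of a shift or a turn outside -1 to 1 is refused whole. A call with a gripper value outside its range is refused whole. The fingers move at their own pace and stop on an object; "squeeze" is the grip in N (left out, the last holds). Time passes only in rows, so rows that repeat a pose let the fingers close, or fill a call up. It gives the time, the measured TCP pose, the force, the opening and the grip force at its end, in the units of the state.
- get_obs(): the state, without advancing time (a new reading comes with each control period).
- camera(name): name is "side" or "top"; returns the picture (400x640x3 uint8, red, green, blue); there is no depth.
- camera_params(name): a dict with "mtx" (3x3 intrinsics, pixels), "extrinsics" (4x4, takes a point from world to camera coordinates). Camera axes: x right, y down, z forward; pixel columns grow to the right and rows downward; lengths in m; the calibration is good to about 2 mm. A picture is of the moment at which its call begins. camera_params takes no time and is no camera call.
- hand_in(): hands the job in; it is judged then, once.
The state is a dict: "clock": time; "joint_pos": joint angles; "joint_velocities": joint speeds; "tau": joint torques, N m; "position": TCP position; "ee_rot": TCP orientation; "ft_force": force on the tool from outside, world axes, zero at the start; "torque": the same for the moment, N m; "grip_width": opening from 0.0 (shut) to 1.0 (fully open); "grasp_force": force on a finger pad.
Only numpy, scipy, OpenCV 4.12 (cv2) and the standard library are available. Lean on these libraries where they do the work, as an engineer would, in place of code of your own. Each camera call takes 0.05 s, during which the arm holds its last target. There are 200 camera calls.

## Working session

There is one attempt and no reset: what is moved stays moved. The work goes in short steps, Python scripts to look and compute and a tool call to move; the robot and the scene stay as the last step left them, time stands still between calls to the robot, and variables do not carry over. Pictures are saved under pics/ and viewed, at most 10 in all, crops included, and the job is handed in when it is done.

Besides the shell and the picture viewer there is one more tool, called after "Emit:" as a command line: name --argument value ..., lists and objects as JSON in quotes. step_arm: Moves the arm, as the interface text tells. Its arguments: {"type":"object","properties":{"commands":{"type":"array","items":{"type":"number"}},"squeeze":{"type":"number"}},"required":["commands"]}

```bash
mkdir -p pics; python3 - <<'E'
from workcell import *
import cv2,numpy as np
for n in("side","top"):
    im=camera(n);cv2.imwrite(f"pics/{n}0.png",im[:,:,::-1])
    p=camera_params(n);print(n,np.array(p["mtx"]).round(2).tolist(),np.array(p["extrinsics"]).round(4).tolist())
o=get_obs();print({k:np.round(v,3).tolist() for k,v in o.items()})
E
```

```text
side [[374.7, 0.0, 320.75], [0.0, 374.7, 198.87], [0.0, 0.0, 1.0]] [[-0.9825, -0.1856, 0.0138, 0.6275], [-0.1197, 0.5734, -0.8105, 0.1484], [0.1425, -0.798, -0.5856, 0.7589], [0.0, 0.0, 0.0, 1.0]]
top [[459.58, 0.0, 320.62], [0.0, 459.58, 200.09], [0.0, 0.0, 1.0]] [[0.0218, -0.9997, -0.0124, 0.0016], [-0.9919, -0.02, -0.1258, 0.632], [0.1255, 0.015, -0.992, 1.0236], [0.0, 0.0, 0.0, 1.0]]
{'clock': 0.1, 'joint_pos': [1.095, 0.333, -0.065, 1.461, 0.022, 1.35, -0.088], 'joint_velocities': [0.0, -0.003, 0.001, -0.001, 0.001, -0.002, -0.0], 'tau': [0.002, -62.675, 0.05, -39.243, 0.016, 0.007, 0.0], 'position': [0.273, -0.562, 0.231], 'ee_rot': [0.974, 0.224, -0.0, -0.001], 'ft_force': [-0.296, 0.082, -0.252], 'torque': [-0.056, 0.02, -0.001], 'grasp_force': 0.0, 'grip_width': 0.999}
```

View pics/side0.png

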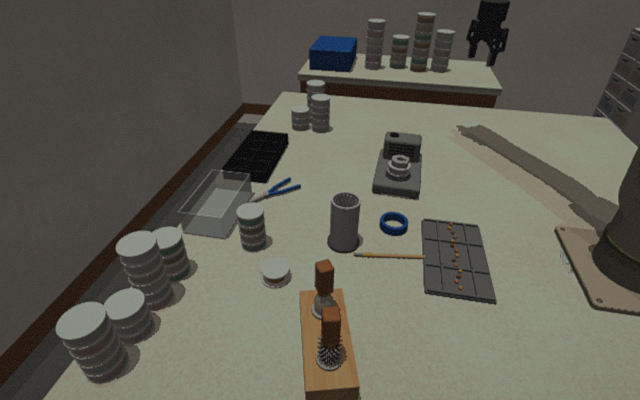

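View pics/top0.png

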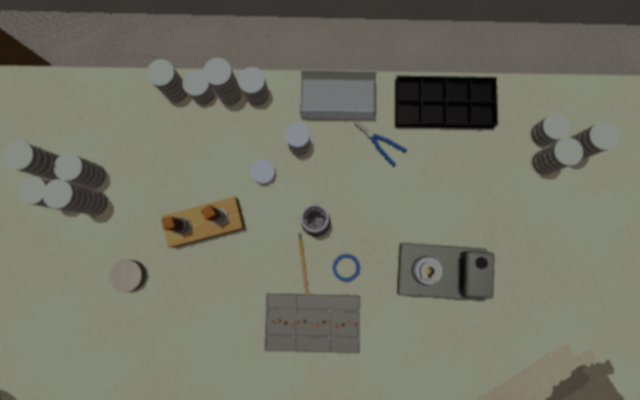

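The brush (dark bristles) is the one nearer the side camera, at side px (330,355) and top px (172,222). The felt bob is at top px (210,212), the pot at (315,220) and the hub at (428,270). I'll enlarge these in two mosaics.

```bash
cat > h.py <<'E'
import numpy as np,cv2
from workcell import *
def crop(im,x,y,w,h,s,g=1.0):
    c=cv2.resize(im[y:y+h,x:x+w],None,fx=s,fy=s,interpolation=cv2.INTER_CUBIC)
    return np.uint8(255*(c/255.)**g)
def ray(n,u,v):
    p=camera_params(n);K=np.array(p["mtx"]);E=np.array(p["extrinsics"]);R=E[:3,:3]
    return -R.T@E[:3,3],R.T@np.linalg.solve(K,[u,v,1])
def atz(n,u,v,z):
    o,d=ray(n,u,v);return (o+d*(z-o[2])/d[2]).round(4)
def proj(n,P):
    p=camera_params(n);E=np.array(p["extrinsics"]);q=np.array(p["mtx"])@(E[:3,:3]@np.asarray(P)+E[:3,3]);return (q[:2]/q[2]).round(1)
E
python3 - <<'E'
from h import *
t=cv2.imread("pics/top0.png");s=cv2.imread("pics/side0.png")
m=np.hstack([crop(t,155,190,100,75,4,.6),crop(t,390,235,100,75,4,.6)])
m2=np.hstack([crop(t,285,195,100,75,4,.6),crop(s,370,125,67,50,6,.6)[:300,:400]])
cv2.imwrite("pics/m1.png",np.vstack([m,m2]))
cv2.imwrite("pics/m2.png",crop(s,290,190,120,210,2.85,.6)[:600])
E
```

```text
(no output)
```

View pics/m1.png

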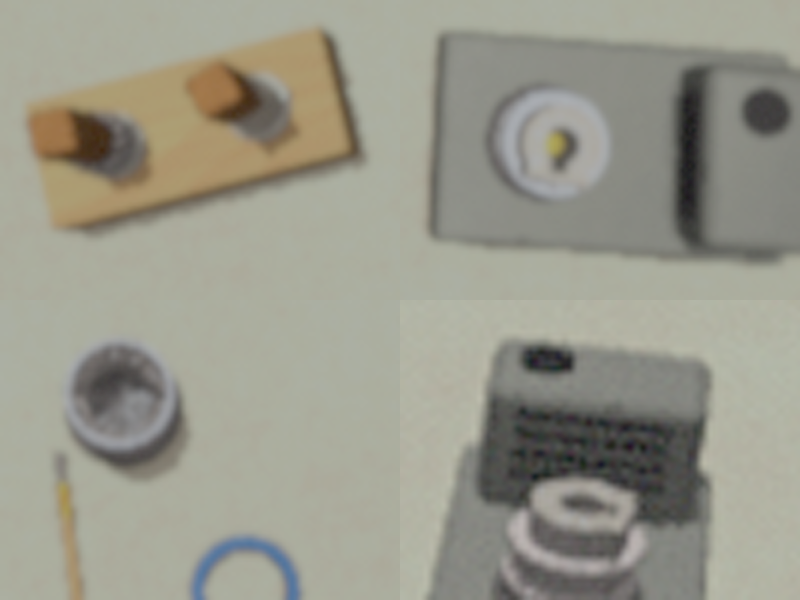

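View pics/m2.png

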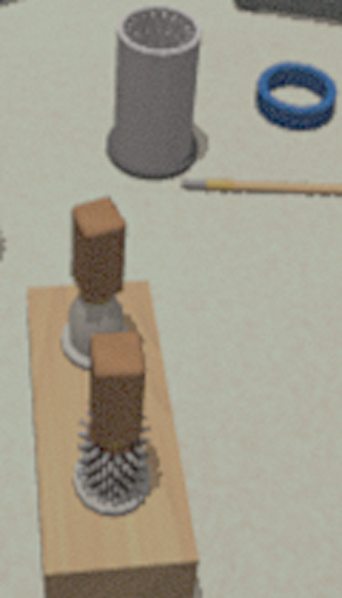

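m1 and m2 show the grip top near top px (169,223) and side px (331,314), the pot rim centre near (315.5,220), and the hub top near (430,271) with its keyway pointing roughly at the robot. I need one finer mosaic for the grip yaw and the keyway.

```bash
python3 - <<'E'
from h import *
T=np.mean([camera("top") for _ in range(8)],0)[:,:,::-1];S=np.mean([camera("side") for _ in range(8)],0)[:,:,::-1]
cv2.imwrite("pics/T.png",T);cv2.imwrite("pics/S.png",S)
a=crop(T,155,208,40,30,10,.55);b=crop(T,410,255,40,30,10,.55);c=crop(S,310,300,40,30,10,.55);d=crop(S,380,145,40,30,10,.55)
m=np.vstack([np.hstack([a,b]),np.hstack([c,d])])
for i in range(0,800,100): cv2.line(m,(i,0),(i,599),(0,255,0),1)
for i in range(0,600,100): cv2.line(m,(0,i),(799,i),(0,255,0),1)
cv2.imwrite("pics/m3.png",m)
E
```

```text
[ WARN:0@16.479] global loadsave.cpp:1063 imwrite_ Unsupported depth image for selected encoder is fallbacked to CV_8U.
```

View pics/m3.png

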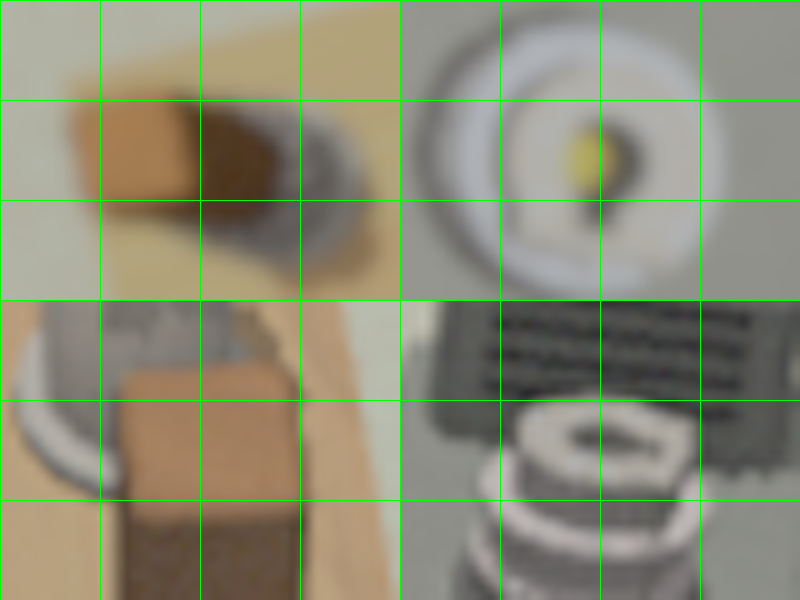

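```bash
python3 - <<'E'
from h import *
def L(n,x,y,x0,y0,s,z): return atz(n,(x+.5)/s-.5+x0,(y+.5)/s-.5+y0,z)
for n,C,o in(("top",[(72,105),(182,97),(197,208),(95,215)],(155,208)),("side",[(123,68),(292,62),(302,215),(125,220)],(310,300))):
    P=np.array([L(n,x,y,*o,10,.151) for x,y in C]);e=np.roll(P,-1,0)-P
    print(n,P.mean(0),np.degrees(np.arctan2(e[:,1],e[:,0])).round(1),np.linalg.norm(e,axis=1).round(4))
P=L("top",203,158,410,255,10,.08);print("bore top",P,"keyway",L("top",197,225,410,255,10,.08)-P,"disc",L("top",207,160,410,255,10,.08))
P=L("side",205,135,380,145,10,.08);print("bore side",P,"kw",L("side",263,147,380,145,10,.08)-P)
print("pot top",L("top",121,94,285,195,4,.115),"side",L("side",158,31,290,190,2.85,.115))
# base orientation: motor box / base corners at z=.032
Q=[L("top",x,y,390,235,4,.032) for x,y in((441,35),(432,237))]
Q=[L("top",x-400,y,390,235,4,.032) for x,y in((441,35),(432,237))];print("base left edge",Q,Q[0]-Q[1])
q=[L("top",x,y,155,190,4,.045) for x,y in((28,104),(320,28),(352,155),(58,228))];print("stand",q,np.mean(q,0))
q=[L("top",x-285*0,y,285,195,4,.022) for x,y in((245,290),)];print("tape",q)
print("jars",atz("top",298,133,.092),"brushcollar",L("top",305,190,155,208,10,.048))
E
```

```text
top [0.563375 0.32705  0.151   ] [ -84.7 -168.6   94.9   15.3] [0.0228 0.0234 0.0212 0.0234]
side [0.565075 0.331925 0.151   ] [-166.1  101.4   13.1  -78.7] [0.0225 0.0239 0.0225 0.0236]
bore top [ 0.4774 -0.2269  0.08  ] keyway [-0.0145  0.0014  0.    ] disc [ 0.477  -0.2277  0.08  ]
bore side [ 0.4758 -0.2294  0.08  ] kw [-0.0147  0.0031  0.    ]
pot top [0.5832 0.0252 0.115 ] side [0.5847 0.0316 0.115 ]
base left edge [array([ 0.5362, -0.1693,  0.032 ]), array([ 0.422 , -0.1643,  0.032 ])] [ 0.1142 -0.005   0.    ]
stand [array([0.5877, 0.3802, 0.045 ]), array([0.6352, 0.2137, 0.045 ]), array([0.5623, 0.192 , 0.045 ]), array([0.5171, 0.3583, 0.045 ])] [0.575575 0.28605  0.045   ]
tape [array([ 0.4793, -0.0465,  0.022 ])]
jars [0.7759 0.0682 0.092 ] brushcollar [0.5635 0.3236 0.048 ]
```

Emit:
step_arm --commands '[60,0.1,0.25,0,0,0,0.06,60,0.333,0.833,0,0,0,0.42,60,0.333,0.833,0,0,0,0.42,60,0.333,0.833,0,0,0,0.42,60,0.333,0.833,0,0,0,0.42,60,0.333,0.833,0,0,0,0.42,60,0.333,0.833,0,0,0,0.42,60,0.333,0.833,0,0,0,0.42,60,0.333,0.833,0,0,0,0.42,60,0.333,0.833,0,0,0,0.42]' --squeeze 60

```text
clock: 2.15
position: [0.474, -0.059, 0.2316]
ee_rot: [0.63, 0.776, 0.001, 0.0]
ft_force: [-0.5, -1.2, -0.8]
grip_width: 0.701
grasp_force: 0.0
```

Emit:
step_arm --commands '[60,0.152,0.651,0,0,0,0,60,0.152,0.651,0,0,0,0,60,0.152,0.651,0,0,0,0,60,0.152,0.651,0,0,0,0,60,0.152,0.651,0,0,0,0,60,0.152,0.651,0,0,0,0,60,0.152,0.651,0,0,0,0,60,0.152,0.651,0,0,0,0,60,0.152,0.651,0,0,0,0,60,0.152,0.651,0,0,0,0]'

```text
clock: 3.4
position: [0.5651, 0.3265, 0.2315]
ee_rot: [0.633, 0.774, -0.0, 0.001]
ft_force: [0.4, -0.7, 0.5]
grip_width: 0.697
grasp_force: 0.0
```

```bash
cat >> h.py <<'E'
from scipy.spatial.transform import Rotation as R_
def st():
    o=get_obs();M=R_.from_quat(o["ee_rot"]).as_matrix()
    print("t",round(o["clock"],2),"p",np.round(o["position"],4),"yaw_y",np.degrees(np.arctan2(M[1,1],M[0,1])).round(2),"z",M[:,2].round(3),"F",np.round(o["ft_force"],2),"M",np.round(o["torque"],2),"w",round(o["grip_width"]*85.4,1),"g",round(o["grasp_force"],1),"j",np.round(o["joint_pos"],2))
E
python3 - <<'E'
from h import *
st()
S=camera("side")[:,:,::-1];T=camera("top")[:,:,::-1]
cv2.imwrite("pics/s1.png",np.hstack([crop(S,280,230,100,150,4,.6),crop(T,140,180,100,150,4,.6)]))
E
```

```text
t 3.4 p [0.5651 0.3265 0.2315] yaw_y 11.41 z [ 0.001 -0.001 -1.   ] F [ 0.36 -0.67  0.46] M [0.01 0.01 0.01] w 59.5 g 0.0 j [-0.04  0.51 -0.79  1.35  0.36  1.43 -0.62]
```

View pics/s1.png

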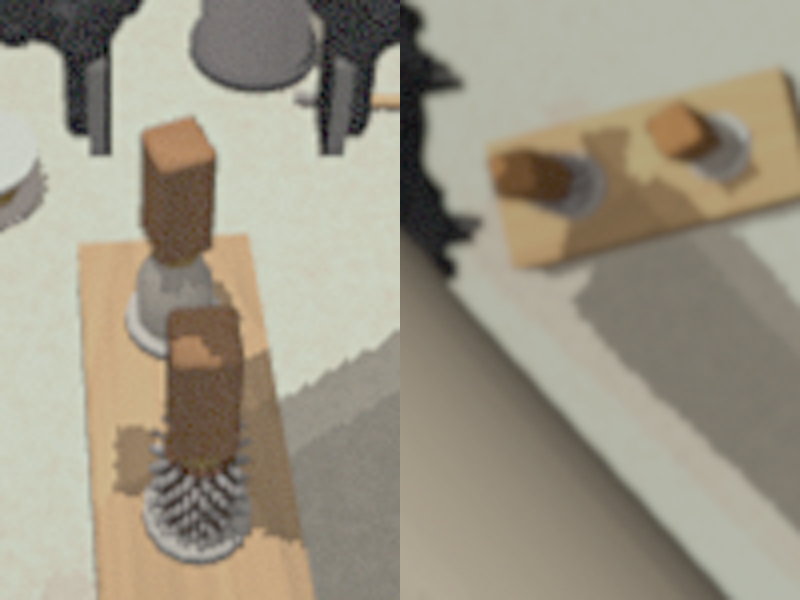

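The gripper straddles the brush grip: its fingertips are at side crop px (100,155) and (332,155), with the grip between them. Next I lower, then close.

Emit:
step_arm --commands '[60,0,0,-0.03,0,0,0,60,0,0,-0.07,0,0,0,60,0,0,-0.11,0,0,0,60,0,0,-0.15,0,0,0,60,0,0,-0.175,0,0,0,60,0,0,-0.184,0,0,0,60,0,0,-0.184,0,0,0,15,0,0,-0.184,0,0,0,15,0,0,-0.184,0,0,0,15,0,0,-0.184,0,0,0]' --squeeze 60

```text
clock: 4.75
position: [0.5648, 0.3285, 0.1218]
ee_rot: [0.632, 0.775, 0.001, 0.0]
ft_force: [-1.0, 0.0, 4.6]
grip_width: 0.267
grasp_force: 59.0
```

Emit:
step_arm --commands '[15,0,0,0,0,0,0,15,0,0,0,0,0,0,15,0,0,0,0,0,0,15,0,0,0,0,0,0,15,0,0,0,0,0,0,15,0,0,0,0,0,0,15,0,0,0,0,0,0,15,0,0,0,0,0,0,15,0,0,0,0,0,0,15,0,0,0,0,0,0]'

```text
clock: 6.0
position: [0.5648, 0.3285, 0.1217]
ee_rot: [0.632, 0.775, 0.001, 0.0]
ft_force: [-1.2, -1.1, 7.3]
grip_width: 0.275
grasp_force: 59.0
```

```bash
python3 - <<'E'
from h import *
st()
E
```

```text
t 6.0 p [0.5648 0.3285 0.1217] yaw_y 11.53 z [ 0.001  0.    -1.   ] F [-1.17 -1.11  7.27] M [-0.23  0.25 -0.01] w 23.5 g 59.0 j [-0.05  0.59 -0.76  1.48  0.42  1.24 -0.67]
```

Emit:
step_arm --commands '[15,0,0,0.03,0,0,0,15,0,0,0.08,0,0,0,15,0,0,0.15,0,0,0,15,0,0,0.22,0,0,0,15,0,0,0.25,0,0,0,15,0,-0.08,0.25,0,0,0,15,0.01,-0.16,0.25,0,0,0,15,0.02,-0.24,0.25,0,0,0,15,0.03,-0.3,0.25,0,0,0,15,0.03,-0.36,0.25,0,0,0]'

```text
clock: 7.25
position: [0.5823, 0.1106, 0.2701]
ee_rot: [0.633, 0.774, -0.0, -0.0]
ft_force: [-0.2, 0.6, -1.6]
grip_width: 0.269
grasp_force: 59.1
```

Emit:
step_arm --commands '[15,0,-0.08,0,0,0,0,15,0,-0.12,0,0,0,0,15,0,-0.142,0,0,0,0,15,0,-0.142,0,0,0,0,15,0,-0.142,0,0,0,0,15,0,-0.142,0,0,0,0,15,0,-0.142,0,0,0,0,15,0,-0.142,0,0,0,0,15,0,-0.142,0,0,0,0,15,0,-0.142,0,0,0,0]'

```text
clock: 8.5
position: [0.5824, 0.0271, 0.2709]
ee_rot: [0.632, 0.775, 0.0, 0.0]
ft_force: [-0.7, 0.4, -1.5]
grip_width: 0.274
grasp_force: 59.2
```

```bash
python3 - <<'E'
from h import *
st();p=get_obs()["position"]
for d in(-.110,-.076,0): print(d,proj("side",p+[0,0,d]),proj("top",p+[0,0,d]))
S=camera("side")[:,:,::-1];T=camera("top")[:,:,::-1]
cv2.imwrite("pics/s2.png",np.hstack([crop(S,310,115,80,120,5,.6),crop(T,275,180,80,120,5,.6)]))
E
```

```text
t 8.5 p [0.5824 0.0271 0.2709] yaw_y 11.54 z [ 0.  0. -1.] F [-0.68  0.39 -1.47] M [-0.05 -0.02 -0.01] w 23.4 g 59.2 j [ 0.48  0.3  -0.74  1.48  0.21  1.43 -0.07]
-0.11 [347.8 180.2] [313.4 216.5]
-0.076 [348.8 165.1] [312.9 215. ]
0 [351.3 127.9] [311.7 211. ]
```

View pics/s2.png

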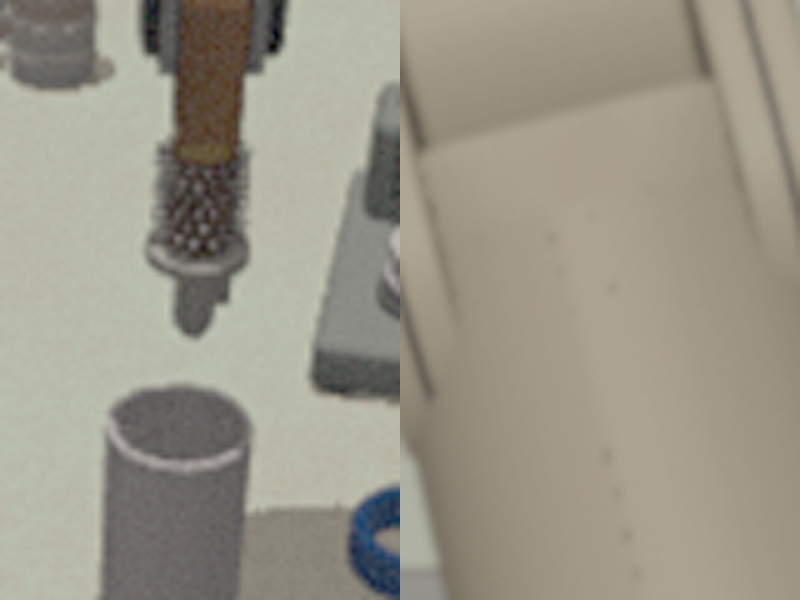

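```bash
python3 - <<'E'
from h import *
for u,v in((345.7,200.5),(345,200.4),(345,201)): print(atz("side",u,v,.115))
print(proj("side",[.5846,.0267,.115]))
T=cv2.imread("pics/T.png");c=crop(T,285,195,60,50,10,.55)
for i in range(0,600,100): cv2.line(c,(i,0),(i,499),(0,255,0),1);cv2.line(c,(0,i),(599,i),(0,255,0),1)
cv2.imwrite("pics/pot.png",c)
E
```

```text
[0.5836 0.0312 0.115 ]
[0.585  0.0312 0.115 ]
[0.5847 0.0332 0.115 ]
[345.5 199.1]
```

View pics/pot.png

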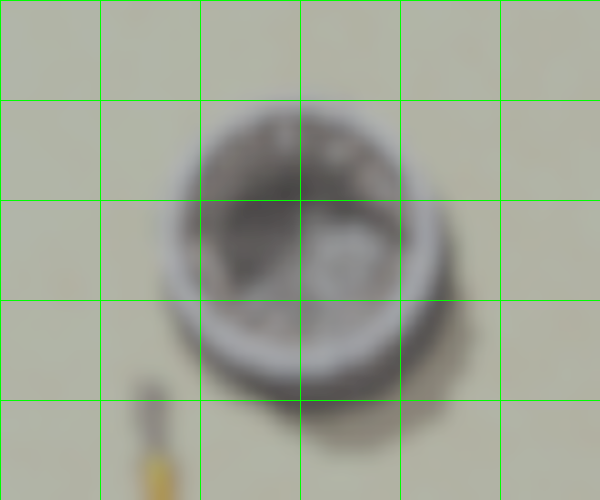

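The inner rim in this crop spans 185–412 by 108–348 and the outer rim 163–441 by 95–378, so the pot centre is near top px (314.6,218). The brush hangs straight with its key towards the robot. I'll shift slightly and lower.

Emit:
step_arm --commands '[15,0.004,0.002,0,0,0,0,15,0.004,0.002,-0.03,0,0,0,15,0.004,0.002,-0.07,0,0,0,15,0.004,0.002,-0.11,0,0,0,15,0.004,0.002,-0.15,0,0,0,15,0.004,0.002,-0.18,0,0,0,15,0.004,0.002,-0.18,0,0,0,15,0.004,0.002,-0.18,0,0,0,15,0.004,0.002,-0.18,0,0,0,15,0.004,0.002,-0.18,0,0,0]'

```text
clock: 9.85
position: [0.5852, 0.0284, 0.1636]
ee_rot: [0.632, 0.775, 0.0, 0.0]
ft_force: [-1.1, 0.4, -1.5]
grip_width: 0.27
grasp_force: 59.1
```

```bash
python3 - <<'E'
from h import *
st()
S=camera("side")[:,:,::-1]
cv2.imwrite("pics/s3.png",crop(S,315,140,60,120,5,.6))
E
```

```text
t 9.85 p [0.5852 0.0284 0.1636] yaw_y 11.54 z [ 0.001 -0.    -1.   ] F [-1.09  0.4  -1.52] M [-0.03 -0.01  0.04] w 23.1 g 59.1 j [ 0.46  0.38 -0.72  1.63  0.26  1.23 -0.12]
```

View pics/s3.png

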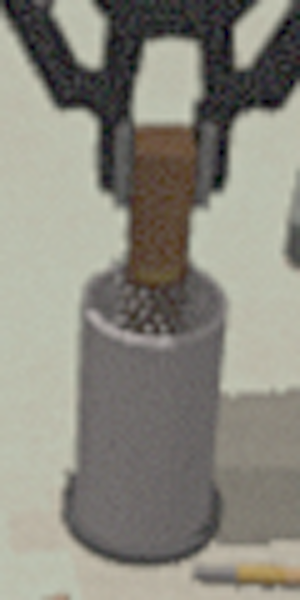

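The brush is inside the pot with no contact force. Now I comb.

Emit:
step_arm --commands '[15,0,0,-0.03,0,0,0,15,0,0,-0.06,0,0,0,15,0,0,-0.0725,0,0,0,15,0,0,-0.0725,0,0,0,15,0,0,-0.0725,0,0,0,15,0,0,-0.0725,0,0,0,15,0,0,-0.0725,0,0,0,15,0,0,-0.0725,0,0,0,15,0,0,-0.0725,0,0,0,15,0,0,-0.0725,0,0,0]'

```text
clock: 11.15
position: [0.5849, 0.0284, 0.1195]
ee_rot: [0.632, 0.775, 0.0, 0.0]
ft_force: [-0.5, -1.1, -1.7]
grip_width: 0.27
grasp_force: 59.3
```

Emit:
step_arm --commands '[15,0,0,0.03,0,0,0,15,0,0,0.08,0,0,0,15,0,0,0.13,0,0,0,15,0,0,0.16,0,0,0,15,0,0,0.16,0,0,0,15,0,0,0.16,0,0,0,15,0,0,0.16,0,0,0,15,0,0,0.16,0,0,0,15,0,0,0.16,0,0,0,15,0,0,0.16,0,0,0]'

```text
clock: 12.4
position: [0.5848, 0.0284, 0.2153]
ee_rot: [0.632, 0.775, 0.0, -0.0]
ft_force: [0.1, 0.8, -1.1]
grip_width: 0.267
grasp_force: 59.2
```

Emit:
step_arm --commands '[15,0,0,-0.03,0,0,0,15,0,0,-0.08,0,0,0,15,0,0,-0.12,0,0,0,15,0,0,-0.15,0,0,0,15,0,0,-0.16,0,0,0,15,0,0,-0.16,0,0,0,15,0,0,-0.16,0,0,0,15,0,0,-0.16,0,0,0,15,0,0,-0.16,0,0,0,15,0,0,-0.16,0,0,0]'

```text
clock: 13.65
position: [0.5849, 0.0283, 0.1196]
ee_rot: [0.632, 0.775, 0.0, 0.0]
ft_force: [-0.5, -0.4, -1.4]
grip_width: 0.273
grasp_force: 59.1
```

Emit:
step_arm --commands '[15,0,0,0.05,0,0,0,15,0,0,0.12,0,0,0,15,0,0,0.2,0,0,0,15,0,0,0.25,0,0,0,15,0,0,0.26,0,0,0,15,-0.02,-0.07,0.26,0,0,0,15,-0.06,-0.15,0.26,0,0,-0.03,15,-0.1,-0.23,0.26,0,0,-0.06,15,-0.13,-0.31,0.26,0,0,-0.09,15,-0.17,-0.39,0.26,0,0,-0.108]'

```text
clock: 14.9
position: [0.4815, -0.2071, 0.274]
ee_rot: [0.755, 0.656, -0.0, -0.001]
ft_force: [0.1, -0.1, -1.4]
grip_width: 0.271
grasp_force: 59.4
```

Emit:
step_arm --commands '[15,-0.007,-0.0355,0,0,0,0,15,-0.007,-0.0355,-0.03,0,0,0,15,-0.007,-0.0355,-0.07,0,0,0,15,-0.007,-0.0355,-0.09,0,0,0,15,-0.007,-0.0355,-0.1,0,0,0,15,-0.007,-0.0355,-0.1,0,0,0,15,-0.007,-0.0355,-0.1,0,0,0,15,-0.007,-0.0355,-0.1,0,0,0,15,-0.007,-0.0355,-0.1,0,0,0,15,-0.007,-0.0355,-0.1,0,0,0]'

```text
clock: 16.15
position: [0.4787, -0.227, 0.2156]
ee_rot: [0.754, 0.657, 0.0, 0.0]
ft_force: [0.7, -0.5, -1.5]
grip_width: 0.274
grasp_force: 59.3
```

```bash
python3 - <<'E'
from h import *
st();p=get_obs()["position"]
for d in(-.1107,-.0767): print(d,proj("side",p+[0,0,d]))
S0=np.float32(cv2.imread("pics/S.png"))
S=np.mean([camera("side") for _ in range(6)],0)[:,:,::-1]
cv2.imwrite("pics/S4.png",S)
a=crop(S0,380,145,40,60,10,.6);b=crop(S,380,130,40,60,10,.6)
m=np.hstack([a,b])
for i in range(0,800,50): cv2.line(m,(i,0),(i,599),(0,255,0) if i%100==0 else (0,120,0),1)
for i in range(0,600,50): cv2.line(m,(0,i),(799,i),(0,255,0) if i%100==0 else (0,120,0),1)
cv2.imwrite("pics/m4.png",m)
print("mouth proj for top-based",proj("side",[.4772,-.227,.08]),proj("side",[.4786,-.2258,.08]))
E
```

```text
t 16.15 p [ 0.4787 -0.227   0.2156] yaw_y -7.9 z [ 0. -0. -1.] F [ 0.68 -0.51 -1.53] M [ 0.   -0.01  0.01] w 23.4 g 59.3 j [ 0.86  0.18 -0.56  1.71  0.1   1.28  0.14]
-0.1107 [400.2 149.8]
-0.0767 [402.1 137.6]
mouth proj for top-based [399.5 158.5] [398.9 158.6][ WARN:0@6.851] global loadsave.cpp:1063 imwrite_ Unsupported depth image for selected encoder is fallbacked to CV_8U.
```

View pics/m4.png

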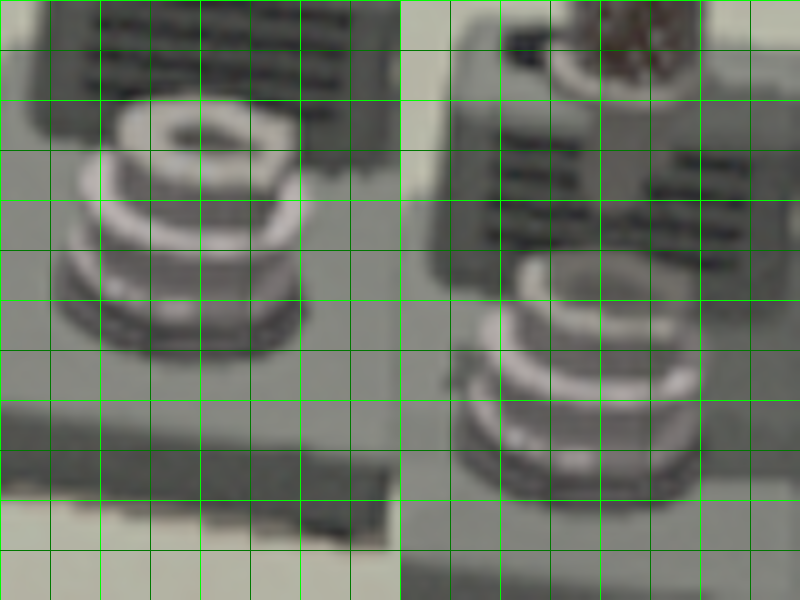

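The hub top face in the side view is centred near px (400,158.4), which agrees with the top view to about 2 mm. The brush hangs above it. I'll approach the mouth and check the force.

Emit:
step_arm --commands '[15,-0.0015,0.0025,-0.01,0,0,0,15,-0.0015,0.0025,-0.02,0,0,0,15,-0.0015,0.0025,-0.03,0,0,0,15,-0.0015,0.0025,-0.035,0,0,0,15,-0.0015,0.0025,-0.038,0,0,0,15,-0.0015,0.0025,-0.04,0,0,0,15,-0.0015,0.0025,-0.042,0,0,0,15,-0.0015,0.0025,-0.044,0,0,0,15,-0.0015,0.0025,-0.046,0,0,0,15,-0.0015,0.0025,-0.046,0,0,0]'

```text
clock: 17.7
position: [0.4777, -0.2255, 0.1878]
ee_rot: [0.754, 0.657, -0.0, 0.0]
ft_force: [-0.7, -0.4, -1.5]
grip_width: 0.269
grasp_force: 59.3
```

```bash
python3 - <<'E'
from h import *
st()
E
```

```text
t 17.7 p [ 0.4777 -0.2255  0.1878] yaw_y -7.9 z [ 0. -0. -1.] F [-0.66 -0.36 -1.51] M [-0.08  0.09 -0.02] w 23.0 g 59.3 j [ 0.85  0.19 -0.56  1.75  0.11  1.23  0.13]
```

Emit:
step_arm --commands '[15,0,0,-0.002,0,0,0,15,0,0,-0.004,0,0,0,15,0,0,-0.006,0,0,0,15,0,0,-0.008,0,0,0,15,0,0,-0.01,0,0,0,15,0,0,-0.012,0,0,0,15,0,0,-0.0135,0,0,0,15,0,0,-0.0135,0,0,0,15,0,0,-0.0135,0,0,0,15,0,0,-0.0135,0,0,0]'

```text
clock: 18.95
position: [0.4776, -0.2255, 0.1796]
ee_rot: [0.754, 0.657, -0.0, -0.0]
ft_force: [-2.2, -3.9, -0.9]
grip_width: 0.27
grasp_force: 59.1
```

```bash
python3 - <<'E'
from h import *
st()
E
```

```text
t 18.95 p [ 0.4776 -0.2255  0.1796] yaw_y -7.9 z [-0. -0. -1.] F [-2.19 -3.89 -0.9 ] M [-1.37  0.83  0.03] w 23.1 g 59.1 j [ 0.85  0.2  -0.56  1.76  0.11  1.21  0.13]
```

Emit:
step_arm --commands '[15,-0.0013,-0.0025,0,0,0,0,15,-0.0013,-0.0025,0,0,0,0,15,-0.0013,-0.0025,0,0,0,0,15,-0.0013,-0.0025,0,0,0,0,15,-0.0013,-0.0025,-0.001,0,0,0,15,-0.0013,-0.0025,-0.002,0,0,0,15,-0.0013,-0.0025,-0.003,0,0,0,15,-0.0013,-0.0025,-0.003,0,0,0,15,-0.0013,-0.0025,-0.003,0,0,0,15,-0.0013,-0.0025,-0.003,0,0,0]'

```text
clock: 20.2
position: [0.477, -0.2269, 0.178]
ee_rot: [0.754, 0.657, 0.0, 0.0]
ft_force: [-0.3, -0.6, -1.5]
grip_width: 0.273
grasp_force: 58.9
```

```bash
python3 - <<'E'
from h import *
st()
E
```

```text
t 20.2 p [ 0.477  -0.2269  0.178 ] yaw_y -7.9 z [ 0. -0. -1.] F [-0.34 -0.63 -1.51] M [-0.01  0.05  0.01] w 23.3 g 58.9 j [ 0.86  0.2  -0.55  1.76  0.11  1.21  0.13]
```

Emit:
step_arm --commands '[15,0,-0.0005,-0.001,0,0,0,15,0,-0.0005,-0.002,0,0,0,15,0,-0.0005,-0.003,0,0,0,15,0,-0.0005,-0.004,0,0,0,15,0,-0.0005,-0.005,0,0,0,15,0,-0.0005,-0.006,0,0,0,15,0,-0.0005,-0.0065,0,0,0,15,0,-0.0005,-0.0065,0,0,0,15,0,-0.0005,-0.0065,0,0,0,15,0,-0.0005,-0.0065,0,0,0]'

```text
clock: 21.45
position: [0.477, -0.2272, 0.1741]
ee_rot: [0.754, 0.657, 0.0, 0.0]
ft_force: [0.1, -0.8, -1.0]
grip_width: 0.27
grasp_force: 58.9
```

```bash
python3 - <<'E'
from h import *
st()
E
```

```text
t 21.45 p [ 0.477  -0.2272  0.1741] yaw_y -7.9 z [ 0.  0. -1.] F [ 0.15 -0.84 -0.99] M [-0.03 -0.    0.  ] w 23.0 g 58.9 j [ 0.85  0.21 -0.55  1.77  0.12  1.2   0.13]
```

Emit:
step_arm --commands '[15,0,0,-0.001,0,0,0,15,0,0,-0.002,0,0,0,15,0,0,-0.003,0,0,0,15,0,0,-0.004,0,0,0,15,0,0,-0.005,0,0,0,15,0,0,-0.006,0,0,0,15,0,0,-0.007,0,0,0,15,0,0,-0.007,0,0,0,15,0,0,-0.007,0,0,0,15,0,0,-0.007,0,0,0]'

```text
clock: 22.7
position: [0.477, -0.2272, 0.1699]
ee_rot: [0.754, 0.657, 0.0, 0.0]
ft_force: [0.6, 0.1, -1.6]
grip_width: 0.268
grasp_force: 58.9
```

```bash
python3 - <<'E'
from h import *
st()
E
```

```text
t 22.7 p [ 0.477  -0.2272  0.1699] yaw_y -7.9 z [ 0.  0. -1.] F [ 0.57  0.07 -1.6 ] M [-0.01  0.   -0.02] w 22.9 g 58.9 j [ 0.85  0.21 -0.55  1.77  0.12  1.19  0.13]
```

The key is in the keyway. Now I press on against the spring.

Emit:
step_arm --commands '[15,0,0,-0.003,0,0,0,15,0,0,-0.006,0,0,0,15,0,0,-0.009,0,0,0,15,0,0,-0.012,0,0,0,15,0,0,-0.014,0,0,0,15,0,0,-0.016,0,0,0,15,0,0,-0.018,0,0,0,15,0,0,-0.02,0,0,0,15,0,0,-0.02,0,0,0,15,0,0,-0.02,0,0,0]'

```text
clock: 23.95
position: [0.4771, -0.2273, 0.158]
ee_rot: [0.754, 0.657, 0.0, 0.0]
ft_force: [-2.3, 1.0, 4.3]
grip_width: 0.272
grasp_force: 59.8
```

```bash
python3 - <<'E'
from h import *
st()
E
```

```text
t 23.95 p [ 0.4771 -0.2273  0.158 ] yaw_y -7.9 z [ 0. -0. -1.] F [-2.3   0.97  4.31] M [ 0.23  0.59 -0.01] w 23.2 g 59.8 j [ 0.85  0.22 -0.55  1.79  0.13  1.17  0.12]
```

Emit:
step_arm --commands '[15,-0.001,0,-0.001,0,0,0,15,-0.001,0,-0.001,0,0,0,15,-0.001,0,-0.002,0,0,0,15,-0.001,0,-0.002,0,0,0,15,-0.001,0,-0.003,0,0,0,15,-0.001,0,-0.003,0,0,0,15,-0.001,0,-0.004,0,0,0,15,-0.001,0,-0.004,0,0,0,15,-0.001,0,-0.004,0,0,0,15,-0.001,0,-0.004,0,0,0]'

```text
clock: 25.2
position: [0.477, -0.2275, 0.1567]
ee_rot: [0.754, 0.657, 0.0, 0.001]
ft_force: [-3.7, 1.0, 14.0]
grip_width: 0.271
grasp_force: 61.1
```

```bash
python3 - <<'E'
from h import *
st()
E
```

```text
t 25.2 p [ 0.477  -0.2275  0.1567] yaw_y -7.9 z [ 0.002 -0.001 -1.   ] F [-3.66  0.99 14.01] M [0.48 1.08 0.05] w 23.1 g 61.1 j [ 0.85  0.22 -0.55  1.79  0.13  1.16  0.12]
```

Emit:
step_arm --commands '[15,-0.001,0,-0.001,0,0,0,15,-0.001,0,-0.002,0,0,0,15,-0.001,0,-0.002,0,0,0,15,-0.001,0,-0.002,0,0,0,15,-0.001,0,-0.002,0,0,0,15,-0.001,0,-0.002,0,0,0,15,-0.001,0,-0.002,0,0,0,15,-0.001,0,-0.002,0,0,0,15,-0.001,0,-0.002,0,0,0,15,-0.001,0,-0.002,0,0,0]' --squeeze 80

```text
clock: 26.45
position: [0.477, -0.2276, 0.1567]
ee_rot: [0.754, 0.657, 0.0, 0.002]
ft_force: [-4.8, 1.9, 23.5]
grip_width: 0.27
grasp_force: 78.7
```

```bash
python3 - <<'E'
from h import *
st()
S=camera("side")[:,:,::-1];T=camera("top")[:,:,::-1]
# numeric check: pot unchanged in side view, and tape/jars/felt
S0=cv2.imread("pics/side0.png")
for n,(x,y,w,h) in dict(pot=(325,190,40,62),tape=(378,208,32,28),jars=(236,200,34,50),felt=(312,258,20,40)).items():
    a=S0[y:y+h,x:x+w].astype(float);b=S[y:y+h,x:x+w].astype(float);ga,gb=a.mean(2),b.mean(2)
    print(n,abs(a-b).mean().round(1),np.round(cv2.phaseCorrelate(ga,gb),2))
E
```

```text
t 26.45 p [ 0.477  -0.2276  0.1567] yaw_y -7.9 z [ 0.003 -0.002 -1.   ] F [-4.84  1.91 23.52] M [0.8  1.6  0.03] w 23.1 g 78.7 j [ 0.85  0.22 -0.55  1.79  0.13  1.16  0.12]Traceback (most recent call last):
  File "<stdin>", line 8, in <module>
    return _wrapfunc(a, 'round', decimals=decimals, out=out)
    return _wrapit(obj, method, *args, **kwds)
    conv = _array_converter(obj)
ValueError: setting an array element with a sequence. The requested array has an inhomogeneous shape after 1 dimensions. The detected shape was (2,) + inhomogeneous part.
```

The brush is seated: 1.2 mm of extra push gave no further travel, the force rose to 23.5 N, and the TCP is at the predicted home height of 0.1567 m.

```bash
python3 -c "
from workcell import *
print(hand_in())"
```

```text
the job is handed in; nothing more can be done
None
```

Job handed in at about 26.5 s: the brush was combed in the pot (tip about 3 mm off the floor, up 96 mm, down again) and is held upright in the hub, key in the keyway and collar pressed home at 23.5 N; the final picture check that the pot and bystanders had not moved failed on a script error, but no unexpected contact force showed near the pot.

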